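# Unhook the drill holder from the bench rack and stand it in the wooden tray

## Task

Take the grey drill holder off the bench rack: swing its lower end up and out until its heel is clear of the lower bar, with its lip still on the ledge, and only then lift the lip off the ledge. Set it down, without dropping it, flat on its underside on the floor of the shallow wooden tray, and let go. Leave the black bin hanging where it is.

Things in the scene. Friction and masses are not known exactly. Their poses are not given: they have to be found in the camera images.
- holder: Drill holder, loose, 0.24-0.43 kg: grey block 60 (x) x 95 (y) x 72 (z) mm, two rows of six steel drill shanks standing 10 mm out of its top. Origin: centre of its underside, z up; block spans x -30..30. Front (-x) has the grip plate, rear (+x) the hanging lip and, below, the heel. Hangs at the left or right of the rack, axes parallel to the rack's, underside 45 mm above the table, level.
- grip (a point): Middle of the holder's grip plate, where to pinch: (-45.5, 0, 94) mm in the holder's frame, same axes. Plate 10 mm thick, 60 wide (y), rising from the block's front top edge and leaning 30 deg forward: its upward direction is (-0.5, 0, 0.866) in the holder's frame. It goes on 15 mm above this point and 25 mm below it to the block. 28 mm free on both faces.
- lip (a point): Inner top corner of the holder's lip, at (47, 0, 66) mm in its frame; rests on the ledge's upper rear edge. Lip: top tongue z 66..72 back to x = 53, 80 wide, with a nib (x 47..53) down to z = 54, hooked behind the ledge; slot between block and nib 17 mm. To unhook, turn the holder about its +y axis (front up), pivoting at the ledge, by 25 to 35 deg; then raise the lip.
- heel (a point): Rear end of the holder's heel, at (51, 0, 0) mm in its frame: a tongue 7 mm thick, 76 wide, flush with the underside, from the block (x = 30) back to here. Hanging, it lies under the rack's lower bar with 6 mm of room above it, so a straight lift is blocked; turning the front up swings it forward (-x), clear of the bar after about 22 deg.
- rack: Bench rack, fixed: two dark steel posts 122 mm high, 300 apart (along y), joined by two flat steel bars, open behind. Origin: on the table, midway, below the ledge's rear face; z up; things hang on its -x side. Upper bar = ledge: x -5..0, z 91..111 mm. Lower bar: x -17..-9, z 58..75. A stretcher lies low at the rear (x 17..23, z 20..40).
- ledge (a point): Middle of the ledge's upper rear edge: (0, 0, 111) mm in the rack's frame.
- bin: Open black plastic bin 60 x 70 x 72 mm, 0.15 kg, loose, hanging beside the holder on the same ledge in the same way (origin: centre of its underside, axes as the holder's). No grip plate. Not to be moved.
- tray: Shallow open wooden tray, fixed, empty, on the table: 180 (x) x 170 (y) x 26 mm high outside, walls and floor 8 mm. Origin: centre of its underside, z up. Stands to the left or right of the rack.
- tray_in (a point): Centre of the tray's inner floor, 8 mm above the table.
There are look-alikes about, which are no part of the job. There is more than one size of the holder; the one meant has the size given above.

How it is judged:
By the outcome, as a careful person would: the job done as asked, in the order asked, and still so for the second after the job is handed in, with the robot touching nothing.
It also fails if it takes over 46 s, if anything falls off the work surface, if the arm or the gripper's body presses on something with over 40 N, if the wrist force passes 120 N, or if a joint passes its speed limit or range.

## Robot

A 7-joint arm with a two-finger parallel gripper is mounted at the origin on the work surface. World frame = base frame: x ahead of the robot, y to its left, z up, the work surface at z = 0. Lengths are in m, angles in rad, forces in N, time in s.
With the tool pointing down it reaches from about 0.425 to 0.875 m from the base axis. Payload 4.7 kg.
Tool frame: the origin (TCP) lies on the mounting face of the last link; the fingertips stand 182 mm ahead of it and the grasp point (between the pads) lies 164 mm ahead of it; x points along the fingers, y is the direction in which the jaws open and shut, and the axes are right-handed (so a half turn about x gives the same grasp; the last joint's range is limited). The gripper opens to 87 mm and grips with 3 to 60 N. Pads are 19 mm wide; open, the fingers measure 117 mm over their backs; the gripper's body (75 mm by 190 mm) begins 51 mm behind the grasp point.
Start: joints at [1.276, 0.321, -0.07, 1.45, 0.023, 1.371, -0.057], TCP at [0.198, -0.619, 0.405] pointing down, gripper open.
Joint ranges: [-2.86, 2.86], [-0.3, 2.09], [-1.38, 1.24], [0.06, 2.45], [-1.56, 4.7], [0.09, 2.05], [-2.69, 2.69]. Speed limits (rad/s): [2.57, 2.57, 3.14, 3.14, 3.14, 3.14, 3.14].

## Interface

Orientations are given as a rotation vector (axis times angle).
In Python, from bench import monitor, get_image, ctrl gives the robot as it stands.
- The arm moves only by the shell command python3 -m creep 'ROWS' [FORCE]. ROWS is JSON, a list of rows, each a list of 7 numbers: the shift along the tool's x, y, z in mm, then the turn, a rotation vector about the tool's x, y, z in rad, then the finger opening in mm, from 0 to 87. A call has 1 to 5 rows; each row shifts and turns the commanded pose from where the row before left it, along the tool's axes as they then stand; what a row does not reach is not made up. A row lasts 1/10 s, in which the tool goes at most 50 mm and 8.59 degrees, less where a joint would pass 70% of its speed; a pose out of reach is approached as far as the arm can. A call is refused whole if a number of a shift passes 50 or a number of a turn 0.15, either way. A call with a gripper value outside its range is refused whole. The fingers move at their own pace and stop on an object; FORCE is the grip in N (left out, the last holds). Time passes only in rows, so rows that do not move let the fingers close. It gives the time, the measured TCP pose, the force and the opening at its end, in the units of the state.
- monitor.get_state(): the state, without advancing time (a new reading comes with each control period).
- get_image(name): name is "scene" or "top"; returns a dict with "img" (420x560x3 uint8, red, green, blue), "mtx" (3x3 intrinsics, pixels), "D" ([k1, k2, p1, p2, k3] as OpenCV has them; the pictures are not rectified), "view" (4x4, takes a point from world to camera coordinates). Camera axes: x right, y up, looking along -z (the intrinsics and any distortion apply to the point x, -y, -z); pixel columns grow to the right and rows downward; lengths in m; the calibration is good to about 2 mm. A picture is of the moment at which its call begins. There is no depth.
- ctrl.close_job(): hands the job in, once; it reports no verdict.
The state is a dict: "time": time; "joint_positions": joint angles; "qd": joint speeds; "joint_torque": joint torques, N m; "position": TCP position; "tool_rot": TCP orientation; "ft_force": force on the tool from outside, world axes, zero at the start; "torque": the same for the moment, N m; "grip_width": opening from 0.0 (shut) to 1.0 (fully open).
Only numpy, scipy, OpenCV 4.12 (cv2) and the standard library are available. Lean on these libraries where they do the work, as an engineer would, in place of code of your own. Each camera call takes 0.05 s, during which the arm holds its last target.

## Working session

There is one attempt and no reset: what is moved stays moved. The work goes in short steps, Python scripts to look and compute and a shell command to move; the robot and the scene stay as the last step left them, time stands still between calls to the robot, and variables do not carry over. Pictures are saved under pics/ and viewed, and the job is handed in when it is done.

```bash
ls; mkdir -p pics; python3 - <<'E'
from bench import monitor,get_image
import cv2,numpy as np
s=monitor.get_state()
for k,v in s.items(): print(k,np.round(v,4))
for n in("scene","top"):
    d=get_image(n); cv2.imwrite(f"pics/{n}0.png",d["img"][:,:,::-1]); np.savez(f"pics/{n}0.npz",**d)
    print(n,d["mtx"],d["D"],np.round(d["view"],4))
E
```

```text
pics
time 0.0
joint_positions [ 1.2761  0.3218 -0.0701  1.4517  0.0226  1.3708 -0.0569]
qd [-0.0004 -0.0013 -0.0006  0.0011 -0.0007 -0.0007 -0.0016]
joint_torque [ 2.00000e-04 -4.91280e+01 -4.03600e-01 -3.12522e+01 -6.37000e-02
  4.37000e-02  2.00000e-04]
position [ 0.1975 -0.6191  0.4037]
tool_rot [ 2.0553  0.322  -2.0561]
ft_force [-1.3607 -0.5668 -0.2669]
torque [-0.0258  0.0153 -0.0063]
grip_width 0.9994
scene [[494.80685399   0.         286.09315756]
 [  0.         494.80685399 215.04403626]
 [  0.           0.           1.        ]] [0.00522226 0.         0.         0.         0.        ] [[ 0.1125  0.9936 -0.0072 -0.0451]
 [-0.8407  0.0991  0.5324  0.4505]
 [ 0.5297 -0.0538  0.8465 -1.4512]
 [ 0.      0.      0.      1.    ]]
top [[510.53442533   0.         273.91962181]
 [  0.         510.53442533 208.42897124]
 [  0.           0.           1.        ]] [-0.1612905  0.         0.         0.         0.       ] [[ 0.0131 -0.9998 -0.016  -0.0309]
 [ 0.9936  0.0112  0.1124 -0.6243]
 [-0.1122 -0.0174  0.9935 -1.0216]
 [ 0.      0.      0.      1.    ]]
```

View pics/scene0.png

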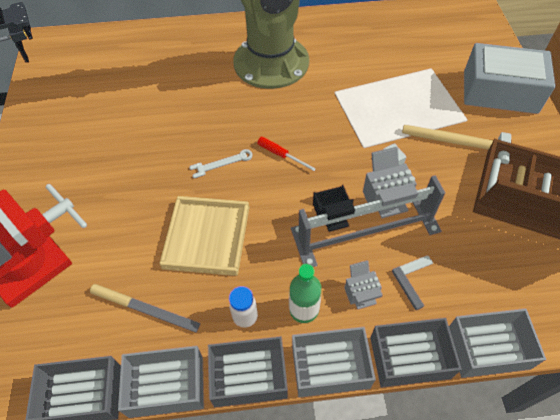

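View pics/top0.png

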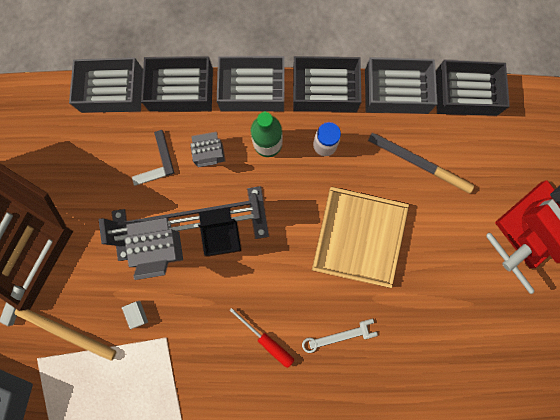

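Top view: the holder candidates are A, the grey block on the rack at (150,243), and B, a smaller grey block standing on the table at (207,148). The bin is at (220,237) and the tray centre at (362,237). A hangs on the rack, so it should be the one meant. I'll check its size and enlarge the crops.

```bash
cat > h.py <<'E'
import numpy as np,cv2
from scipy.spatial.transform import Rotation as R
F=np.diag([1.,-1,-1])
def load(f): return dict(np.load(f))
def proj(d,P):
    P=np.atleast_2d(P).astype(float); V=d["view"]
    rv=cv2.Rodrigues(F@V[:3,:3])[0]; t=F@V[:3,3]
    return cv2.projectPoints(P,rv,t,d["mtx"],d["D"])[0][:,0]
def onplane(d,uv,z):
    uv=np.atleast_2d(uv).astype(float); V=d["view"]
    n=cv2.undistortPoints(uv[:,None],d["mtx"],d["D"])[:,0]
    Rc=F@V[:3,:3]; c=-V[:3,:3].T@V[:3,3]
    r=np.c_[n,np.ones(len(n))]@Rc
    return c+r*((z-c[2])/r[:,2])[:,None]
def crop(d,x0,y0,w,h,s,f):
    im=d["img"][y0:y0+h,x0:x0+w,::-1]
    im=cv2.resize(im,None,fx=s,fy=s,interpolation=cv2.INTER_CUBIC)
    cv2.imwrite(f,im)
E
python3 - <<'E'
from h import *
t=load("pics/top0.npz"); s=load("pics/scene0.npz")
crop(t,95,175,190,120,4,"pics/t_rack.png")
crop(s,280,130,180,140,4,"pics/s_rack.png")
crop(t,305,180,115,115,5,"pics/t_tray.png")
E
```

```text
(no output)
```

View pics/t_rack.png

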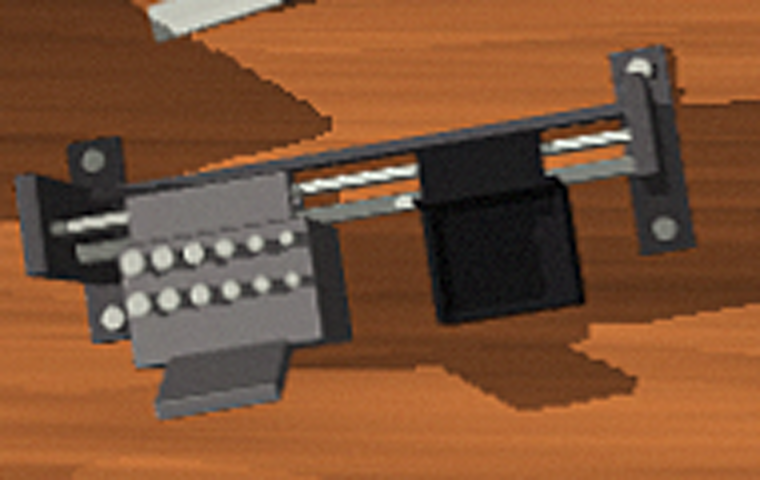

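View pics/s_rack.png

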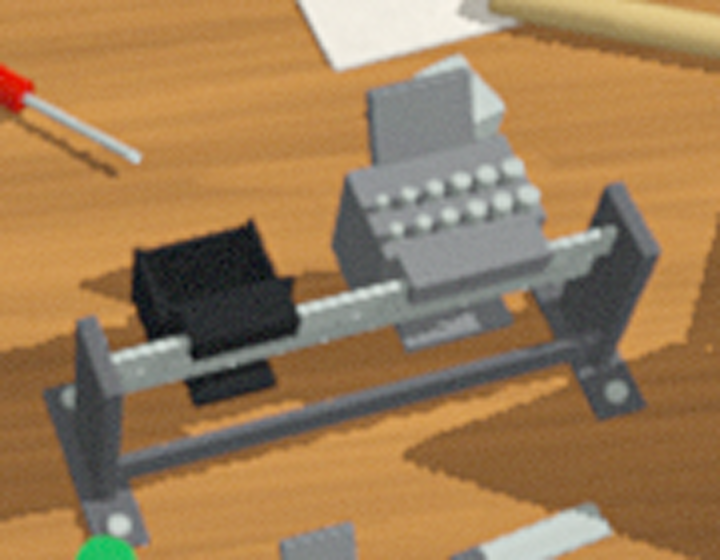

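View pics/t_tray.png

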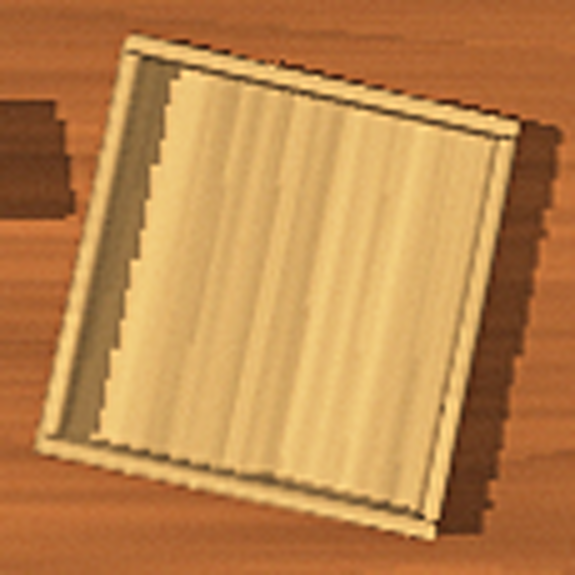

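```bash
cat > fit.py <<'E'
from h import *
from scipy.optimize import least_squares
t=load("pics/top0.npz"); s=load("pics/scene0.npz")
T=lambda u,v:(u/4+95,v/4+175)
S=lambda u,v:(u/4+280,v/4+130)
obs=[(t,(-30,47.5,72),T(135,367)),(t,(-30,-47.5,72),T(323,340)),(t,(30,-47.5,72),T(308,218)),(t,(53,-40,72),T(288,172)),(t,(53,40,72),T(126,197)),
(t,(-48.7,30,109.5),T(160,404)),(t,(-48.7,-30,109.5),T(277,387)),
(s,(-48.7,-30,109.5),S(368,93)),(s,(-48.7,30,109.5),S(466,68)),(s,(-30,-47.5,72),S(350,177)),(s,(-30,47.5,72),S(507,138)),(s,(53,-40,72),S(412,282)),(s,(53,40,72),S(550,245))]
def res(p,sc=True):
    M=R.from_euler("z",p[2]).as_matrix(); k=p[3] if len(p)>3 else 1
    r=[]
    for d,P,uv in obs:
        W=M@(np.array(P)*1e-3*k)+[p[0],p[1],0.111-.066*k]
        r.append(proj(d,W)[0]-uv)
    return np.ravel(r)
for p0 in([.6,.2,.13,1],[.6,.2,.13]):
    q=least_squares(res,p0,loss="soft_l1"); print(np.round(q.x,4),np.degrees(q.x[2])); print(np.round(res(q.x).reshape(-1,2),1).tolist())
# rack: post tops z=.122 guess & ledge rear edge line
c=onplane(t,[T(125,187),T(612,106)],.111); print("ledge rear edge",c, np.degrees(np.arctan2(-(c[0]-c[1])[0],(c[0]-c[1])[1])))
# tray top corners
U=lambda u,v:(u/5+305,v/5+180)
c=onplane(t,[U(128,37),U(520,124),U(435,538),U(38,452)],.026); print(np.round(c,4)); print(np.linalg.norm(c-np.roll(c,-1,0),axis=1),c.mean(0))
e=(c[0]+c[1]-c[2]-c[3]);print("tray yaw",np.degrees(np.arctan2(e[1],e[0])))
print("cam",[-d["view"][:3,:3].T@d["view"][:3,3] for d in(t,s)])
E
python3 fit.py
```

```text
[0.5364 0.2127 0.1719 0.9838] 9.850645679396841
[[-0.4, 0.0], [-0.2, -0.6], [-0.7, -0.6], [-1.1, -0.0], [0.0, 0.1], [-2.3, -0.7], [-0.6, -1.2], [-0.8, -0.4], [0.0, -0.2], [-2.9, -2.6], [-2.8, -2.5], [-1.2, -0.1], [-1.3, 0.4]]
[0.5364 0.2127 0.1704] 9.762412957071334
[[-0.9, 0.3], [0.2, -0.3], [-0.4, -0.8], [-0.8, -0.5], [-0.4, -0.3], [-2.7, -0.3], [-0.4, -0.8], [-1.1, -0.8], [0.2, -0.7], [-3.3, -2.8], [-2.5, -2.8], [-1.3, 0.2], [-0.9, 0.7]]
ledge rear edge [[0.5866273  0.26299954 0.111     ]
 [0.62887364 0.02541346 0.111     ]] 10.082658472284635
[[ 0.6713 -0.1415  0.026 ]
 [ 0.6365 -0.3073  0.026 ]
 [ 0.4635 -0.2697  0.026 ]
 [ 0.4979 -0.1047  0.026 ]]
[0.16943353 0.17705559 0.16860812 0.17736176] [ 0.56729281 -0.20580283  0.026     ]
tray yaw -12.123653776999388
cam [array([ 0.50609392, -0.04171511,  1.08465411]), array([ 1.15250553, -0.07793578,  0.98824625])]
```

```bash
cat >> h.py <<'E'
def box(x0,x1,y0,y1,z0,z1):
    v=np.array([[x,y,z] for x in(x0,x1) for y in(y0,y1) for z in(z0,z1)],float)
    return v,[(0,1),(0,2),(0,4),(3,1),(3,2),(3,7),(5,1),(5,4),(5,7),(6,2),(6,4),(6,7)]
def plate():
    u=np.array([-.5,0,.866]);n=np.array([.866,0,.5]);g=np.array([-45.5,0,94])
    v=np.array([g+a*u+b*n+[0,c,0] for a in(-25,15) for b in(-5,5) for c in(-30,30)])
    return v,box(0,1,0,1,0,1)[1]
HOLD=[box(-30,30,-47.5,47.5,0,72),box(30,53,-40,40,66,72),box(30,51,-38,38,0,7),plate()]
RACK=[box(-5,0,-150,150,91,111),box(-17,-9,-150,150,58,75),box(17,23,-150,150,20,40)]
TRAY=[box(-90,90,-85,85,0,26)]
BIN=[box(-30,30,-35,35,0,72)]
def draw(im,d,model,Rm,p,col,x0,y0,s):
    for v,E in model:
        q=(proj(d,v*1e-3@Rm.T+p)-[x0,y0]+.5)*s-.5
        for a,b in E: cv2.line(im,tuple(int(i*16) for i in q[a]),tuple(int(i*16) for i in q[b]),col,1,cv2.LINE_AA,4)
def over(d,items,x0,y0,w,h,s,f):
    im=cv2.resize(np.ascontiguousarray(d["img"][y0:y0+h,x0:x0+w,::-1]),None,fx=s,fy=s,interpolation=cv2.INTER_CUBIC)
    for m,Rm,p,c in items: draw(im,d,m,Rm,p,c,x0,y0,s)
    cv2.imwrite(f,im)
Z=lambda a:R.from_euler("z",a,degrees=True).as_matrix()
E
python3 - <<'E'
from h import *
t=load("pics/top0.npz"); s=load("pics/scene0.npz")
yaw=9.9;M=Z(yaw)
P=np.array([.5364,.2127,.045])
rk=np.array([.5866,.2630,0])
# rack origin: lip x=47 -> rack x=0 ; along y from fit posts unknown: use ledge line
o=P+M@[.047,0,0]; o[2]=0
rk=o+M@[0,-.090,0]
print(rk,o)
it=[(HOLD,M,P,(0,255,0)),(RACK,M,rk,(0,255,255)),(TRAY,Z(-12.1),np.array([.5673,-.2058,0]),(255,0,255))]
over(t,it,95,175,190,120,4,"pics/o1.png"); over(s,it,280,130,180,140,4,"pics/o2.png")
over(s,it,150,180,110,110,5,"pics/o3.png")
E
```

```text
[0.59817376 0.13212083 0.        ] [0.58270014 0.22078067 0.        ]
```

View pics/o1.png

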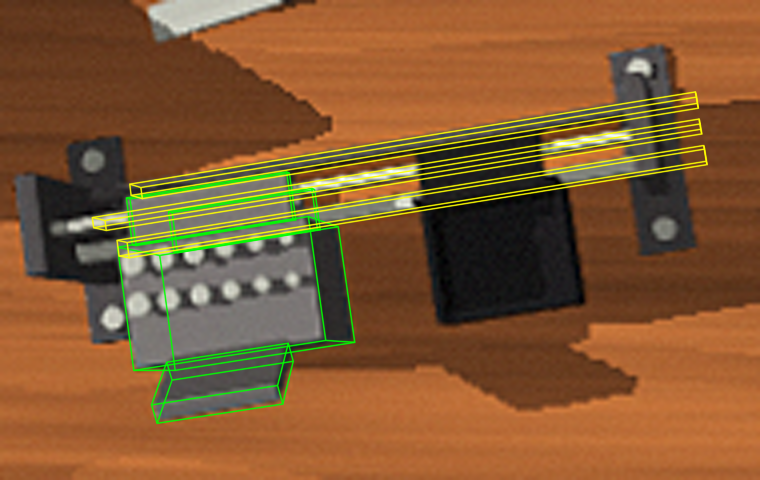

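View pics/o2.png

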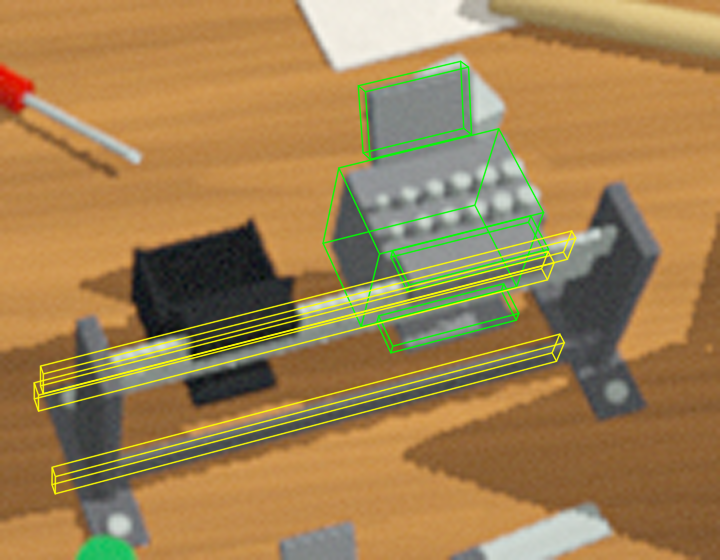

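View pics/o3.png

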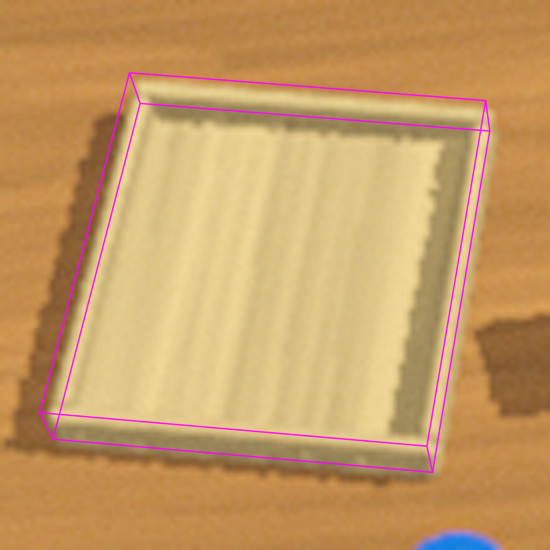

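Top view: the wireframe fits block A at full size (free scale 0.98), with its lip on the ledge at y≈+0.22. B is clearly smaller, so A is the holder meant. The scene overlay disagrees by about 2 px (2–3 mm). Next I'll plan the approach.

```bash
cat > plan.py <<'E'
from h import *
from bench import monitor
def cur():
    s=monitor.get_state(); return np.array(s["position"]),R.from_rotvec(s["tool_rot"]),s
HP=np.array([.537,.213,.045]); HY=9.8
def toolR(yaw,th,flip):   # th: holder turned front-up, deg ; returns tool rotation
    M=R.from_euler("z",yaw,degrees=True)*R.from_euler("y",th,degrees=True)
    x=np.array([.5,0,-.8660254]); y=np.array([.8660254,0,.5])*flip
    return M*R.from_matrix(np.c_[x,y,np.cross(x,y)]),M
def grasp(P,yaw,th=0,flip=1,up=.002,back=0.):
    T,M=toolR(yaw,th,flip); g=M.apply([-.0455,0,.094])+P
    x=T.apply([1,0,0]); return g-x*(.164+up+back),T
def rows(wps,width):
    "wps: list of (p,R) absolute"
    p,r,_=cur()
    for p2,r2,n in wps:
        P=[p+(p2-p)*i/n for i in range(n+1)]; q=(r.inv()*r2).as_rotvec()
        for i in range(n):
            rk=r*R.from_rotvec(q*i/n)
            print(list(np.round(rk.inv().apply(P[i+1]-P[i])*1e3,1))+list(np.round(q/n,3))+[width])
        print("--"); p,r=p2,r2
E
python3 - <<'E'
from plan import *
p,r,s=cur(); print(r.as_matrix().round(3))
for f in(1,-1):
    q,T=grasp(HP,HY,0,f,.002,.05); print(f,q.round(4),np.linalg.norm(q[:2]),(r.inv()*T).as_rotvec().round(3))
q,T=grasp(HP,HY,0,1,.002,.05)
E
```

```text
[[-0.001  0.304 -0.953]
 [ 0.002 -0.953 -0.304]
 [-1.    -0.002  0.   ]]
1 [0.3857 0.1869 0.3261] 0.4286218840837223 [-1.398  0.373  0.432]
-1 [0.3857 0.1869 0.3261] 0.4286218843096973 [ 1.665  0.448 -0.387]
```

```bash
python3 - <<'E'
from plan import *
p,r,s=cur()
q,T=grasp(HP,HY,0,1,.002,.05)
n=20; a0=np.arctan2(p[1],p[0]);r0=np.hypot(*p[:2]); a1=np.arctan2(.178,.43); r1=.48
z1=.42
def pos(k):
    f=k/n; a=a0+(a1-a0)*f; rr=r0+(r1-r0)*f
    return np.array([rr*np.cos(a),rr*np.sin(a),p[2]+(z1-p[2])*f])
down,_=toolR(HY,30,1)
qv=(r.inv()*down).as_rotvec(); print(qv, r1,a1)
for k in range(n):
    rk=r*R.from_rotvec(qv*k/n); print(rk.inv().apply(pos(k+1)-pos(k)).round(4)*1e3,(qv/n).round(3))
E
```

```text
[-1.43300887e+00 -1.15335042e-03  1.49148761e-03] 0.48 0.39247707424341527
[ -0.8 -10.7 -53. ] [-0.072 -0.     0.   ]
[ -0.8 -11.2 -52.2] [-0.072 -0.     0.   ]
[ -0.8 -11.8 -51.3] [-0.072 -0.     0.   ]
[ -0.8 -12.3 -50.5] [-0.072 -0.     0.   ]
[ -0.8 -12.8 -49.7] [-0.072 -0.     0.   ]
[ -0.8 -13.3 -48.8] [-0.072 -0.     0.   ]
[ -0.8 -13.7 -48. ] [-0.072 -0.     0.   ]
[ -0.8 -14.2 -47.1] [-0.072 -0.     0.   ]
[ -0.8 -14.6 -46.3] [-0.072 -0.     0.   ]
[ -0.8 -15.  -45.4] [-0.072 -0.     0.   ]
[ -0.8 -15.4 -44.5] [-0.072 -0.     0.   ]
[ -0.8 -15.8 -43.7] [-0.072 -0.     0.   ]
[ -0.8 -16.1 -42.8] [-0.072 -0.     0.   ]
[ -0.8 -16.5 -41.9] [-0.072 -0.     0.   ]
[ -0.8 -16.8 -41.1] [-0.072 -0.     0.   ]
[ -0.8 -17.1 -40.2] [-0.072 -0.     0.   ]
[ -0.8 -17.4 -39.3] [-0.072 -0.     0.   ]
[ -0.8 -17.7 -38.4] [-0.072 -0.     0.   ]
[ -0.8 -18.  -37.6] [-0.072 -0.     0.   ]
[ -0.8 -18.2 -36.7] [-0.072 -0.     0.   ]
```

```bash
python3 -m creep '[[-1,-5,-25,-0.04,0,0,60],[-1,-9,-42,-0.07,0,0,28],[-1,-9,-44,-0.07,0,0,28],[-1,-10,-44,-0.07,0,0,28],[-1,-11,-44,-0.07,0,0,28]]'
python3 -m creep '[[-1,-12,-44,-0.07,0,0,28],[-1,-13,-44,-0.07,0,0,28],[-1,-13,-44,-0.07,0,0,28],[-1,-14,-44,-0.07,0,0,28],[-1,-14,-44,-0.07,0,0,28]]'
```

```text
time: 0.6
position: [0.3607, -0.4937, 0.4094]
tool_rot: [1.859, 0.61, -1.858]
ft_force: [0.6, -0.5, 0.7]
grip_width: 0.637
time: 1.1
position: [0.471, -0.2936, 0.4146]
tool_rot: [1.627, 0.872, -1.627]
ft_force: [0.2, 0.7, 0.5]
grip_width: 0.33
```

```bash
python3 -m creep '[[-1,-14,-44,-0.07,0,0,28],[-1,-15,-44,-0.07,0,0,28],[-1,-15,-44,-0.07,0,0,28],[-1,-16,-43,-0.07,0,0,28],[-1,-16,-42,-0.07,0,0,28]]'
python3 -m creep '[[-1,-17,-41,-0.07,0,0,28],[-1,-17,-40,-0.07,0,0,28],[0,-17,-35,-0.07,0,0,28],[0,-10,-20,-0.05,0,0,28],[0,0,0,0,0,0,28]]'
python3 - <<'E'
from plan import *
p,r,s=cur(); q,T=grasp(HP,HY,0,1,.002,.05); print(p,q); rows([(q,T,6)],28)
E
```

```text
time: 1.6
position: [0.4961, -0.0665, 0.4196]
tool_rot: [1.381, 1.088, -1.381]
ft_force: [-0.1, 1.2, -0.8]
grip_width: 0.32
time: 2.1
position: [0.4556, 0.077, 0.4219]
tool_rot: [1.19, 1.22, -1.191]
ft_force: [0.5, -0.5, -0.8]
grip_width: 0.326
[0.45555933 0.07698701 0.4218745 ] [0.38573989 0.18687284 0.32606149]
[np.float64(16.0), np.float64(-11.2), np.float64(-18.6), np.float64(-0.024), np.float64(0.006), np.float64(0.087), 28]
[np.float64(15.1), np.float64(-12.1), np.float64(-18.8), np.float64(-0.024), np.float64(0.006), np.float64(0.087), 28]
[np.float64(14.1), np.float64(-12.9), np.float64(-19.0), np.float64(-0.024), np.float64(0.006), np.float64(0.087), 28]
[np.float64(13.1), np.float64(-13.6), np.float64(-19.2), np.float64(-0.024), np.float64(0.006), np.float64(0.087), 28]
[np.float64(12.0), np.float64(-14.3), np.float64(-19.5), np.float64(-0.024), np.float64(0.006), np.float64(0.087), 28]
[np.float64(10.8), np.float64(-14.8), np.float64(-19.7), np.float64(-0.024), np.float64(0.006), np.float64(0.087), 28]
--
```

```bash
python3 -m creep '[[14,-11,-19,-0.024,0.006,0.087,28],[14,-12,-19,-0.024,0.006,0.087,28],[14,-13,-19,-0.024,0.006,0.087,28],[13,-14,-19,-0.024,0.006,0.087,28],[12,-14,-19,-0.024,0.006,0.087,28]]'
python3 -m creep '[[8,-14,-19,-0.024,0.006,0.087,28],[0,0,0,0,0,0,28]]'
python3 - <<'E'
from plan import *
p,r,s=cur(); q,T=grasp(HP,HY,0,1,.002,.05); print(p,q); rows([(q,T,2)],28)
E
```

```text
time: 2.6
position: [0.4011, 0.1605, 0.3469]
tool_rot: [1.308, 0.968, -0.788]
ft_force: [-0.0, -0.7, -0.3]
grip_width: 0.322
time: 2.8
position: [0.3894, 0.1782, 0.3355]
tool_rot: [1.309, 0.94, -0.721]
ft_force: [0.1, 0.4, 0.0]
grip_width: 0.319
[0.389358   0.17817521 0.33552592] [0.38573989 0.18687284 0.32606149]
[np.float64(3.7), np.float64(-3.2), np.float64(-4.6), np.float64(-0.003), np.float64(0.004), np.float64(0.018), 28]
[np.float64(3.6), np.float64(-3.2), np.float64(-4.6), np.float64(-0.003), np.float64(0.004), np.float64(0.018), 28]
--
```

```bash
python3 -m creep '[[3,-3,-4.5,-0.003,0.004,0.018,28],[3,-3,-4.5,-0.003,0.004,0.018,28],[0,0,0,0,0,0,28],[0,0,0,0,0,0,28]]'
python3 - <<'E'
from plan import *
from bench import get_image
p,r,s=cur(); q,T=grasp(HP,HY,0,1,.002,.05); print(p,q,s["joint_positions"]); rows([(q,T,1)],28)
for n in("scene","top"):
    d=get_image(n); np.savez(f"pics/{n}1.npz",**d)
    M=Z(HY); it=[(HOLD,M,HP,(0,255,0))]
    over(d,it,*( (80,200,170,120) if n=="top" else (300,80,180,140)),4,f"pics/{n}1.png")
E
```

```text
time: 3.2
position: [0.3893, 0.1823, 0.3294]
tool_rot: [1.33, 0.913, -0.693]
ft_force: [0.0, 0.2, -0.2]
grip_width: 0.322
[0.38926531 0.18233216 0.32938834] [0.38573989 0.18687284 0.32606149] [ 0.04001426 -0.29908093 -0.53809728  2.25102027  0.04256742  0.65364121
 -0.3861459 ]
[np.float64(1.5), np.float64(-4.1), np.float64(-5.0), np.float64(-0.011), np.float64(0.007), np.float64(-0.002), 28]
--
```

View pics/top1.png

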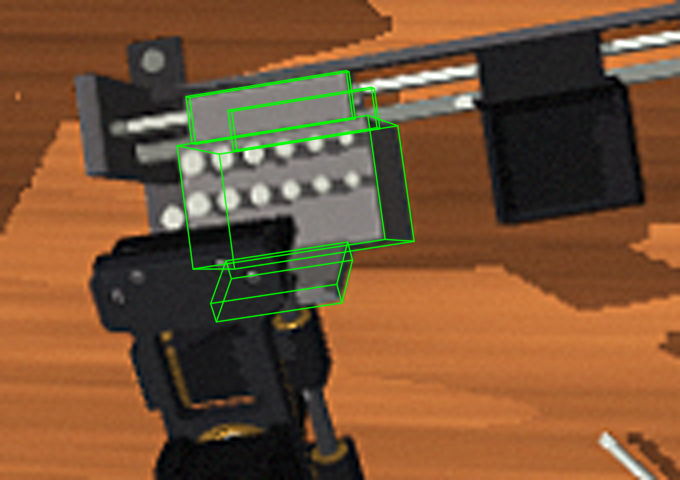

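View pics/scene1.png

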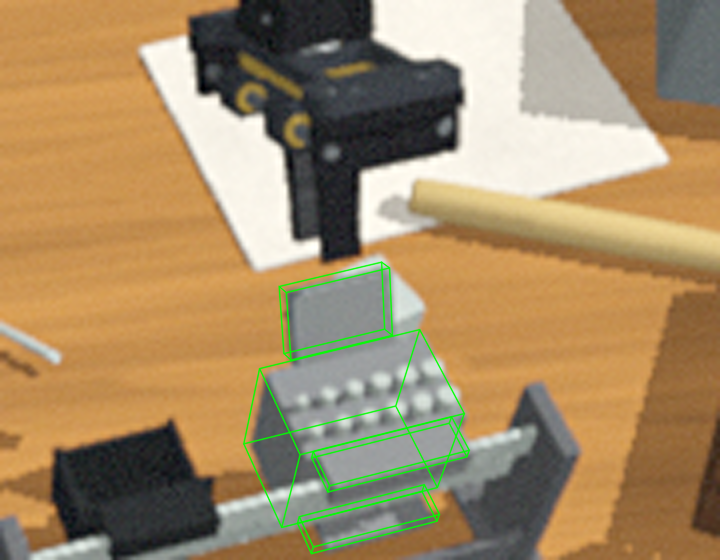

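```bash
python3 -m creep '[[5,-2,-2,-0.005,0.003,0,28],[5,-2,-2,-0.005,0.003,0,28],[3,0,0,0,0,0,28],[0,0,0,0,0,0,28]]'
python3 - <<'E'
from plan import *
p,r,s=cur(); q,T=grasp(HP,HY,0,1,.002,.035); print(p,q,s["joint_positions"]); rows([(q,T,1)],28)
q,T=grasp(HP,HY,0,1,.002,.0); rows([(q,T,1)],28)
E
```

```text
time: 3.7
position: [0.3907, 0.1882, 0.3153]
tool_rot: [1.321, 0.924, -0.682]
ft_force: [0.1, -0.0, -0.1]
grip_width: 0.319
[0.39066826 0.18817899 0.31525794] [0.39313045 0.18814941 0.31307111] [ 0.04114326 -0.27074341 -0.55709039  2.26133594  0.0629276   0.61821477
 -0.40404053]
[np.float64(3.1), np.float64(1.0), np.float64(0.5), np.float64(0.002), np.float64(-0.001), np.float64(-0.001), 28]
--
[np.float64(38.1), np.float64(1.0), np.float64(0.5), np.float64(0.002), np.float64(-0.001), np.float64(-0.001), 28]
--
```

```bash
python3 -m creep '[[6,1,0.5,0.002,-0.001,-0.001,28],[9,0,0,0,0,0,28],[0,0,0,0,0,0,28]]'
python3 - <<'E'
from plan import *
from bench import get_image
p,r,s=cur(); 
q,T=grasp(HP,HY,0,1,.002,.0); rows([(q,T,1)],28)
for n in("scene","top"):
    d=get_image(n); np.savez(f"pics/{n}2.npz",**d)
    crop(d,*( (80,200,130,90) if n=="top" else (340,110,110,90)),6,f"pics/{n}2.png")
E
```

```text
time: 4.0
position: [0.3992, 0.189, 0.3022]
tool_rot: [1.322, 0.923, -0.685]
ft_force: [1.0, -0.2, 0.4]
grip_width: 0.321
[np.float64(22.6), np.float64(0.2), np.float64(-0.2), np.float64(-0.0), np.float64(0.0), np.float64(0.001), 28]
--
```

View pics/scene2.png

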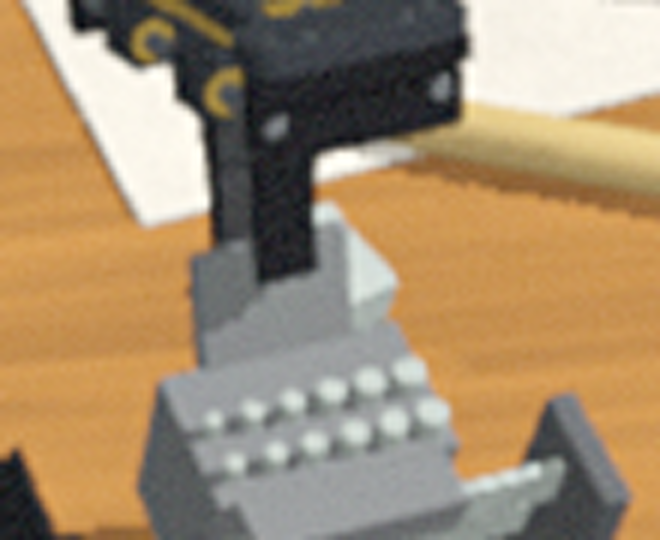

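View pics/top2.png

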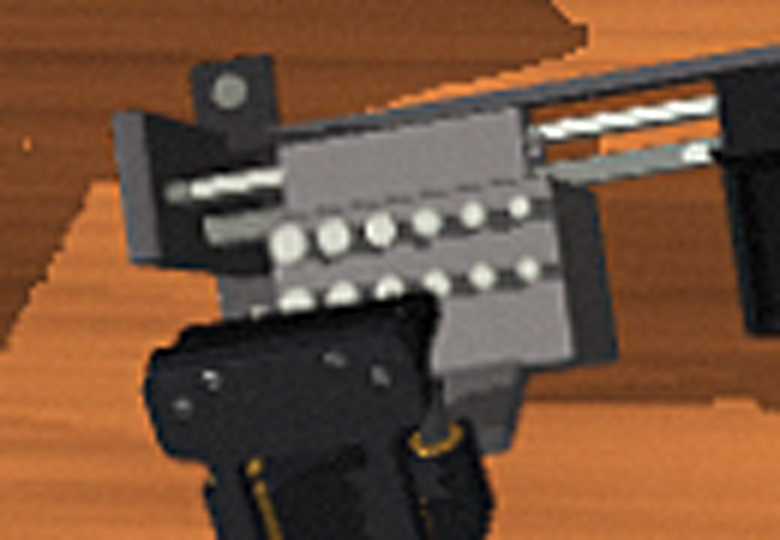

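The scene crop shows the rear finger (280,270) on the rear face of the plate and the front finger (232,220) behind it. The fingers straddle the plate near its middle. Advancing.

```bash
python3 -m creep '[[8,0,0,0,0,0,28],[8,0,0,0,0,0,28],[6,0,0,0,0,0,28],[0,0,0,0,0,0,22],[0,0,0,0,0,0,18]]' 5
python3 - <<'E'
from plan import *
from bench import get_image
p,r,s=cur(); 
q,T=grasp(HP,HY,0,1,.002,.0); rows([(q,T,1)],28); print(s["ft_force"],s["joint_positions"])
for n in("scene",):
    d=get_image(n); np.savez(f"pics/{n}3.npz",**d)
    crop(d,*( (80,200,130,90) if n=="top" else (340,110,110,90)),6,f"pics/{n}3.png")
E
```

```text
time: 4.6
position: [0.41, 0.191, 0.2842]
tool_rot: [1.323, 0.923, -0.684]
ft_force: [1.3, 0.0, 0.3]
grip_width: 0.242
[np.float64(1.4), np.float64(-0.3), np.float64(-0.0), np.float64(-0.0), np.float64(-0.0), np.float64(-0.0), 28]
--
[1.31407834 0.02378958 0.25004799] [ 0.08661532 -0.17266005 -0.60924278  2.26040702  0.16279616  0.53692031
 -0.48890388]
```

View pics/scene3.png

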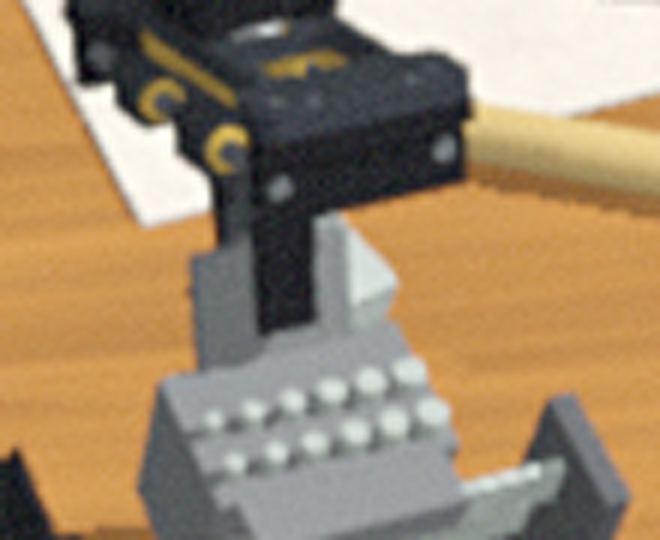

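```bash
python3 -m creep '[[0,0,0,0,0,0,15],[0,0,0,0,0,0,13]]' 4
python3 -m creep '[[0,0,0,0,0,0,8],[0,0,0,0,0,0,8]]' 4
python3 -m creep '[[0,0,0,0,0,0,8]]' 4
```

```text
time: 4.85
position: [0.41, 0.1911, 0.2848]
tool_rot: [1.323, 0.921, -0.683]
ft_force: [-1.2, -0.3, -1.0]
grip_width: 0.167
time: 5.05
position: [0.4102, 0.1911, 0.2849]
tool_rot: [1.324, 0.921, -0.682]
ft_force: [1.2, 0.1, 0.5]
grip_width: 0.117
time: 5.15
position: [0.4102, 0.1911, 0.2849]
tool_rot: [1.324, 0.921, -0.682]
ft_force: [1.4, -0.6, 0.7]
grip_width: 0.118
```

```bash
python3 -m creep '[[0,0,0,0,0,0,5],[0,0,0,0,0,0,5],[0,0,0,0,0,0,5]]' 55
python3 - <<'E'
from plan import *
from bench import get_image
p,r,s=cur(); 
# grasp: tool pose rel. holder now, assume holder orientation HY level
x=r.as_matrix()[:,0]; n=r.as_matrix()[:,1]; print("x",x.round(3),"y",n.round(3), "z",r.as_matrix()[:,2].round(3),s["ft_force"])
for n in("scene","top"):
    d=get_image(n); np.savez(f"pics/{n}4.npz",**d)
    over(d,[(HOLD,Z(HY),HP,(0,255,0))],*( (80,200,130,90) if n=="top" else (340,110,110,120)),5,f"pics/{n}4.png")
E
```

```text
time: 5.45
position: [0.4102, 0.1911, 0.2849]
tool_rot: [1.324, 0.921, -0.682]
ft_force: [1.1, -1.4, 3.2]
grip_width: 0.11
x [ 0.494  0.086 -0.865] y [0.852 0.147 0.502] z [ 0.17  -0.985 -0.   ] [ 1.0608784  -1.38173492  3.19240173]
```

View pics/scene4.png

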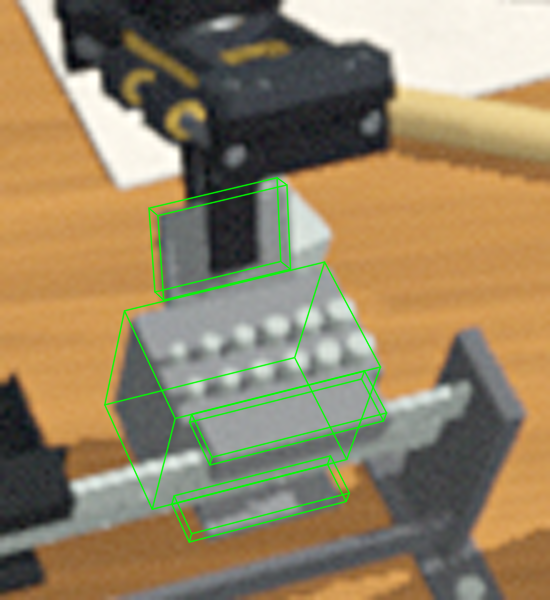

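View pics/top4.png

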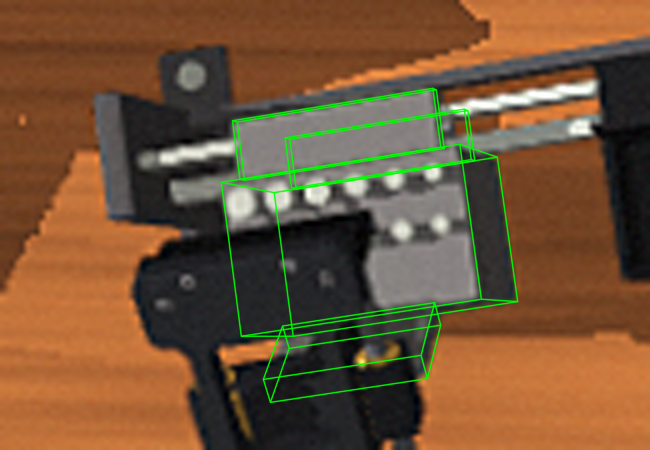

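```bash
cat > swing.py <<'E'
from plan import *
def lipc(th):
    s=np.radians(th); cx=12*np.sin(s)+1.0*min(1,th/8); return np.array([cx,0,-cx*np.tan(s)-0.3*min(1,th/8)])
v=np.array([-176.2,0,173.0])
def tcp(th): return R.from_euler("y",th,degrees=True).apply(v)+lipc(th)
# rows from th list, in tool axes (tool axes in holder frame at th)
T0=np.array([[.5,0,-.866],[.866,0,.5],[0,-1,0]]).T
if __name__=="__main__":
  ths=[0,2,5,8,11,14,17,20,23,26,29,32,34]
  for a,b in zip(ths,ths[1:]):
    Ta=R.from_euler("y",a,degrees=True).as_matrix()@T0
    print(a,b,(Ta.T@(tcp(b)-tcp(a))).round(1),-np.radians(b-a).round(4))
E
python3 swing.py
```

```text
0 2 [-1.7  8.9  0. ] -0.0349
2 5 [-2.5 13.3  0. ] -0.0524
5 8 [-2.4 13.3  0. ] -0.0524
8 11 [-2.7 13.   0. ] -0.0524
11 14 [-2.6 13.   0. ] -0.0524
14 17 [-2.6 13.   0. ] -0.0524
17 20 [-2.5 13.   0. ] -0.0524
20 23 [-2.5 13.   0. ] -0.0524
23 26 [-2.4 13.   0. ] -0.0524
26 29 [-2.4 13.   0. ] -0.0524
29 32 [-2.3 13.1  0. ] -0.0524
32 34 [-1.6  8.7  0. ] -0.0349
```

```bash
cat > chk.py <<'E'
from swing import *
import sys
p,r,s=cur()
p0=np.array([.4102,.1911,.2849]); r0=R.from_rotvec([1.324,.921,-.682]); M=R.from_euler("z",HY,degrees=True)
d=(r*r0.inv()); rv=M.inv().apply(d.as_rotvec(degrees=True)); th=rv[1]
# lip displacement assuming rigid
v0=M.apply(v*1e-3); lip0=p0-v0; lip=p-d.apply(v0)
print("th",rv.round(2),"lip disp mm (rack axes)",(M.inv().apply(lip-lip0)*1e3).round(2),"plan",lipc(max(th,0)).round(2),"F rack",M.inv().apply(s["ft_force"]).round(1),"t",s["time"],"w",s["grip_width"]*87)
E
python3 -m creep '[[-1.7,8.9,0,0,0,-0.035,5],[0,0,0,0,0,0,5]]' 55; python3 chk.py
```

```text
time: 5.75
position: [0.4172, 0.1923, 0.2907]
tool_rot: [1.311, 0.947, -0.711]
ft_force: [1.7, 0.3, 0.1]
grip_width: 0.11
th [ 0.03  2.12 -0.04] lip disp mm (rack axes) [ 0.53 -0.03 -0.63] plan [ 0.71  0.   -0.11] F rack [ 1.7 -0.   0.1] t 5.75 w 9.548402342935582
```

```bash
python3 -m creep '[[-2.5,13.3,0,0,0,-0.0524,5],[-2.4,13.3,0,0,0,-0.0524,5],[0,0,0,0,0,0,5]]'; python3 chk.py
```

```text
time: 6.05
position: [0.4388, 0.1961, 0.3071]
tool_rot: [1.269, 1.021, -0.791]
ft_force: [2.1, 0.8, -1.5]
grip_width: 0.113
th [ 0.05  8.09 -0.05] lip disp mm (rack axes) [ 2.93  0.08 -0.9 ] plan [ 2.69  0.   -0.68] F rack [ 2.2  0.5 -1.5] t 6.05 w 9.787940573321455
```

```bash
python3 -m creep '[[-2.7,13,0,0,0,-0.0524,5],[-2.6,13,0,0,0,-0.0524,5],[0,0,0,0,0,0,5]]'; python3 chk.py
```

```text
time: 6.35
position: [0.4608, 0.1999, 0.3208]
tool_rot: [1.223, 1.094, -0.87]
ft_force: [2.8, -0.3, -0.1]
grip_width: 0.107
th [ 0.03 14.04 -0.03] lip disp mm (rack axes) [ 4.07  0.06 -1.72] plan [ 3.91  0.   -1.28] F rack [ 2.7 -0.7 -0.1] t 6.35 w 9.328112257695688
```

```bash
python3 -m creep '[[-2.6,13,0,0,0,-0.0524,5],[-2.5,13,0,0,0,-0.0524,5],[0,0,0,0,0,0,5]]'; python3 chk.py
cat > look.py <<'E'
from swing import *
from bench import get_image
import sys
# overlay holder predicted from tool pose
p,r,s=cur(); k=sys.argv[1]; b=eval(sys.argv[2]) if len(sys.argv)>2 else {"scene":(320,90,140,150),"top":(80,170,150,120)}
TH=R.from_matrix(T0) ; M=(r*TH.inv()); P=p-M.apply((v+[47,0,66])*1e-3)
print("holder origin",P.round(4),"rotv deg",M.as_euler("ZYX",degrees=True).round(2),s["ft_force"],s["time"])
for n in b:
    d=get_image(n); np.savez(f"pics/{n}{k}.npz",**d)
    over(d,[(HOLD,M.as_matrix(),P,(0,255,0))],*b[n],4 if len(sys.argv)<4 else int(sys.argv[3]),f"pics/{n}{k}.png")
E
python3 look.py 5
```

```text
time: 6.65
position: [0.4842, 0.2038, 0.332]
tool_rot: [1.174, 1.166, -0.949]
ft_force: [1.8, 0.5, 2.4]
grip_width: 0.11
th [ 2.000e-02  2.002e+01 -2.000e-02] lip disp mm (rack axes) [ 5.22 -0.03 -2.76] plan [ 5.11  0.   -2.16] F rack [1.9 0.2 2.4] t 6.65 w 9.542263708030172
holder origin [0.5239 0.2108 0.0633] rotv deg [ 9.78 19.87  0.04] [1.79833376 0.54894699 2.4178793 ] 6.65
```

View pics/scene5.png

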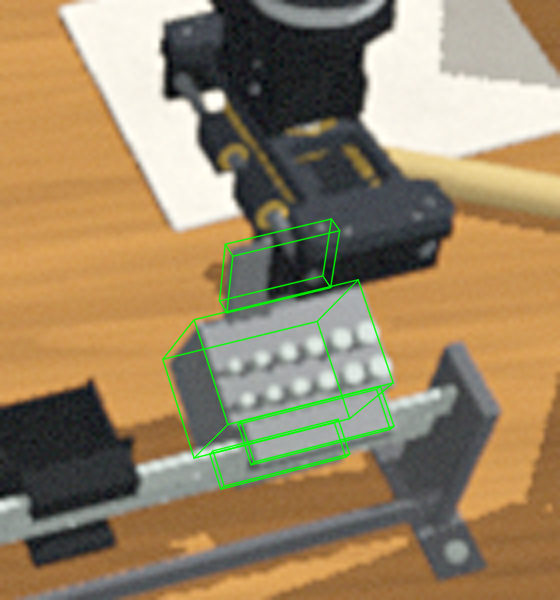

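View pics/top5.png

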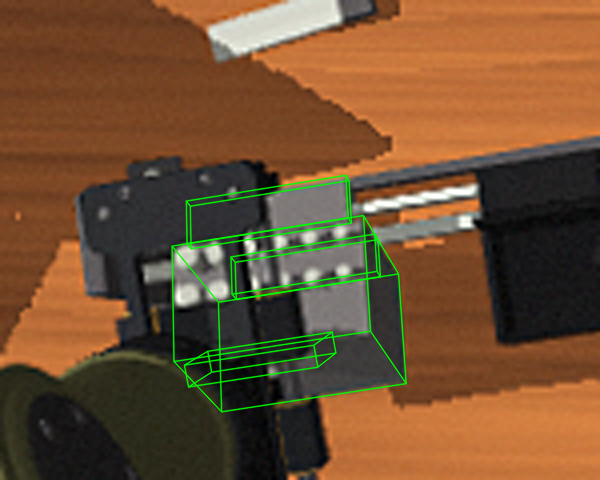

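```bash
python3 -m creep '[[-2.6,13,0,0,0,-0.0524,5],[-2.6,13,0,0,0,-0.0524,5],[0,0,0,0,0,0,5]]'; python3 chk.py
```

```text
time: 7.05
position: [0.5086, 0.208, 0.3409]
tool_rot: [1.12, 1.238, -1.029]
ft_force: [2.2, -0.4, 4.2]
grip_width: 0.112
th [ 0.000e+00  2.607e+01 -2.000e-02] lip disp mm (rack axes) [ 5.86 -0.16 -3.79] plan [ 6.27  0.   -3.37] F rack [ 2.1 -0.8  4.2] t 7.05 w 9.74471426562105
```

```bash
python3 -m creep '[[-2.6,13,0,0,0,-0.0524,5],[-2.5,13,0,0,0,-0.0524,5],[-1.7,8.7,0,0,0,-0.0349,5],[0,0,0,0,0,0,5]]'; python3 chk.py; python3 look.py 6
```

```text
time: 7.45
position: [0.5423, 0.214, 0.3484]
tool_rot: [1.046, 1.33, -1.133]
ft_force: [2.7, -0.0, 2.2]
grip_width: 0.107
th [-0.000e+00  3.402e+01  1.000e-02] lip disp mm (rack axes) [ 7.13  0.11 -5.48] plan [ 7.71  0.   -5.51] F rack [ 2.6 -0.5  2.2] t 7.45 w 9.294356670110323
holder origin [0.5167 0.2097 0.0779] rotv deg [9.810e+00 3.387e+01 2.000e-02] [ 2.67844555 -0.04668611  2.17708251] 7.45
```

View pics/scene6.png

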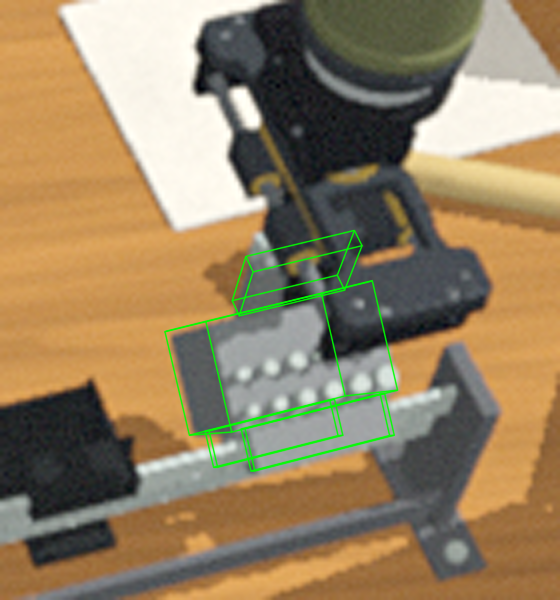

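View pics/top6.png

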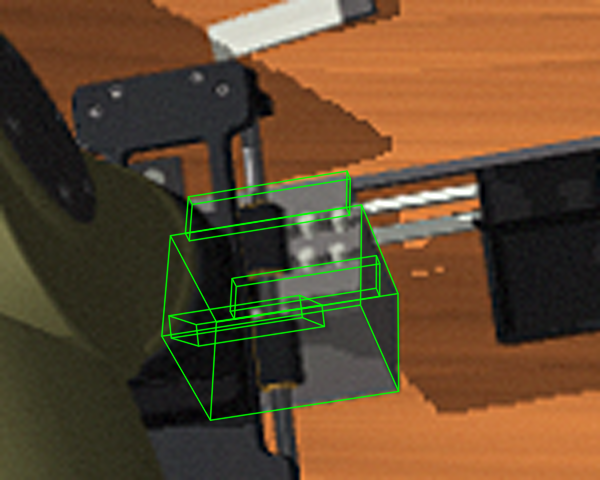

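```bash
python3 -m creep '[[-6,-0.4,0,0,0,0,5],[-8,-0.6,0,0,0,0,5],[-8,-0.6,0,0,0,0,5],[0,0,0,0,0,0,5]]'; python3 chk.py
```

```text
time: 7.95
position: [0.5402, 0.2139, 0.3701]
tool_rot: [1.042, 1.333, -1.136]
ft_force: [0.3, 0.6, -4.1]
grip_width: 0.11
th [-0.07 34.29  0.04] lip disp mm (rack axes) [ 3.92  0.14 15.99] plan [ 7.76  0.   -5.59] F rack [ 0.4  0.6 -4.1] t 7.95 w 9.555914321706389
```

```bash
python3 -m creep '[[-20,-1.4,0,0,0,0,5],[-25,-1.8,0,0,0,0,5],[-25,-1.8,0,0,0,0,5],[-25,-1.8,0,0,0,0,5],[0,0,0,0,0,0,5]]'; python3 chk.py; python3 look.py 7
```

```text
time: 8.45
position: [0.5411, 0.2146, 0.4682]
tool_rot: [1.046, 1.33, -1.131]
ft_force: [0.1, 0.6, -4.1]
grip_width: 0.112
th [-0.   33.94  0.06] lip disp mm (rack axes) [  6.39   0.96 114.43] plan [ 7.7   0.   -5.48] F rack [ 0.2  0.6 -4.1] t 8.45 w 9.78048131701541
holder origin [0.5159 0.2104 0.1978] rotv deg [ 9.87 33.8   0.04] [ 0.07727079  0.6485639  -4.08320967] 8.45
```

View pics/scene7.png

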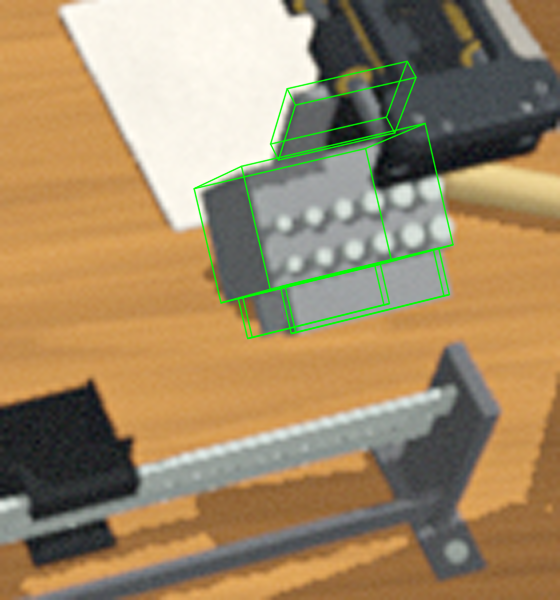

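```bash
cat > tgt.py <<'E'
from swing import *
import sys
TP=np.array([.5673,-.2058,.008]); TY=-12.1
def target(h,th=0):
    M=R.from_euler("z",TY,degrees=True)*R.from_euler("y",th,degrees=True)
    return TP+[0,0,h]+M.apply((v+[47,0,66])*1e-3), M*R.from_matrix(T0)
h,n=float(sys.argv[1]),int(sys.argv[2]); th=float(sys.argv[3]) if len(sys.argv)>3 else 0
q,T=target(h,th); print(q,np.linalg.norm(q[:2])); p,r,s=cur(); print(p,s["ft_force"].round(1) if hasattr(s["ft_force"],"round") else s["ft_force"],s["joint_positions"].round(2) if hasattr(s["joint_positions"],"round") else s["joint_positions"])
qv=(r.inv()*T).as_rotvec()
for i in range(n):
    rk=r*R.from_rotvec(qv*i/n); print((rk.inv().apply(q-p)/n*1e3).round(1).tolist(),(qv/n).round(3).tolist())
E
python3 tgt.py 0.15 12 25
```

```text
[ 0.55156825 -0.2024274   0.42920984] 0.5875409661230939
[0.54103325 0.21391046 0.46459873] [-0.1  1.7 -3.4] [ 0.05  0.22 -0.56  1.49  0.09  1.53 -0.33]
[3.3, -4.8, 34.3] [0.032, -0.0, 0.013]
[3.3, -3.8, 34.5] [0.032, -0.0, 0.013]
[3.2, -2.7, 34.6] [0.032, -0.0, 0.013]
[3.2, -1.7, 34.6] [0.032, -0.0, 0.013]
[3.2, -0.6, 34.7] [0.032, -0.0, 0.013]
[3.2, 0.5, 34.7] [0.032, -0.0, 0.013]
[3.2, 1.5, 34.6] [0.032, -0.0, 0.013]
[3.3, 2.6, 34.6] [0.032, -0.0, 0.013]
[3.3, 3.7, 34.5] [0.032, -0.0, 0.013]
[3.4, 4.7, 34.3] [0.032, -0.0, 0.013]
[3.5, 5.8, 34.2] [0.032, -0.0, 0.013]
[3.5, 6.8, 34.0] [0.032, -0.0, 0.013]
```

```bash
python3 -m creep '[[0,-3,20,0.02,0,0.008,5],[0,-4,30,0.032,0,0.013,5],[0,-4,35,0.032,0,0.013,5],[0,-3,35,0.032,0,0.013,5],[0,-2,35,0.032,0,0.013,5]]'
python3 -m creep '[[0,0,35,0.032,0,0.013,5],[0,0,35,0.032,0,0.013,5],[0,1,35,0.032,0,0.013,5],[2,2,35,0.032,0,0.013,5],[4,3,35,0.032,0,0.013,5]]'
python3 tgt.py 0.10 8 0
```

```text
time: 9.05
position: [0.5422, 0.0552, 0.465]
tool_rot: [1.184, 1.223, -1.206]
ft_force: [-0.2, -0.2, -3.4]
grip_width: 0.108
time: 9.55
position: [0.5408, -0.1197, 0.4603]
tool_rot: [1.332, 1.096, -1.273]
ft_force: [0.2, 0.7, -3.4]
grip_width: 0.114
[ 0.44097041 -0.17871728  0.347     ] 0.4758095896148537
[ 0.54082967 -0.11972835  0.46031391] [ 0.2  0.7 -3.4] [ 0.44  0.09 -0.28  1.62  0.03  1.38  0.01]
[13.5, -12.1, 9.0] [0.009, -0.002, 0.059]
[12.8, -12.8, 9.1] [0.009, -0.002, 0.059]
[12.1, -13.4, 9.2] [0.009, -0.002, 0.059]
[11.3, -14.0, 9.3] [0.009, -0.002, 0.059]
[10.5, -14.6, 9.4] [0.009, -0.002, 0.059]
[9.6, -15.1, 9.5] [0.009, -0.002, 0.059]
[8.8, -15.6, 9.6] [0.009, -0.002, 0.059]
[7.9, -16.0, 9.7] [0.009, -0.002, 0.059]
```

```bash
python3 -m creep '[[10,-12,9,0.009,0,0.059,5],[12,-13,9,0.009,0,0.059,5],[12,-13,9,0.009,0,0.059,5],[11,-14,9,0.009,0,0.059,5],[10,-14,9,0.009,0,0.059,5]]'
python3 -m creep '[[10,-15,9,0.009,0,0.059,5],[9,-15,9,0.009,0,0.059,5],[8,-16,9,0.009,0,0.059,5],[0,0,0,0,0,0,5],[0,0,0,0,0,0,5]]'
python3 tgt.py 0.10 1 0; python3 look.py 8 '{"scene":(130,110,170,180),"top":(290,140,170,150)}' 3
```

```text
time: 10.05
position: [0.4782, -0.1542, 0.3933]
tool_rot: [1.466, 0.838, -1.083]
ft_force: [-0.2, 0.2, -4.3]
grip_width: 0.115
time: 10.55
position: [0.4437, -0.1734, 0.3519]
tool_rot: [1.532, 0.684, -0.965]
ft_force: [0.3, 1.7, -2.2]
grip_width: 0.115
[ 0.44097041 -0.17871728  0.347     ] 0.4758095896148537
[ 0.44374316 -0.17343418  0.35186924] [ 0.3  1.7 -2.2] [ 0.53 -0.19 -0.16  2.15 -0.2   0.67  0.28]
[3.3, -3.8, 5.8] [-0.006, -0.019, -0.001]
holder origin [ 0.5713 -0.1954  0.113 ] rotv deg [-11.83  -0.04   1.12] [ 0.31192987  1.70556266 -2.24118418] 10.55
```

View pics/scene8.png

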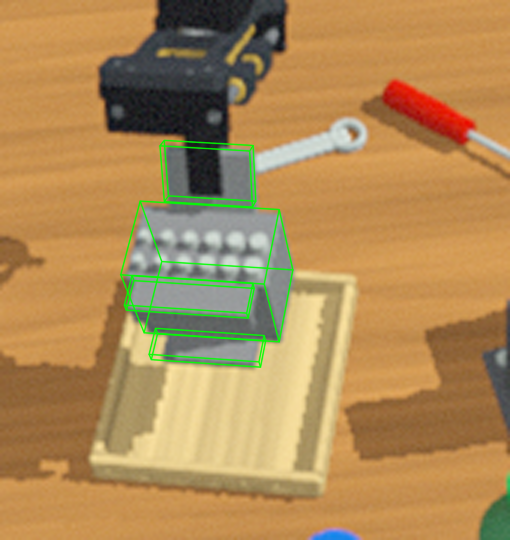

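View pics/top8.png

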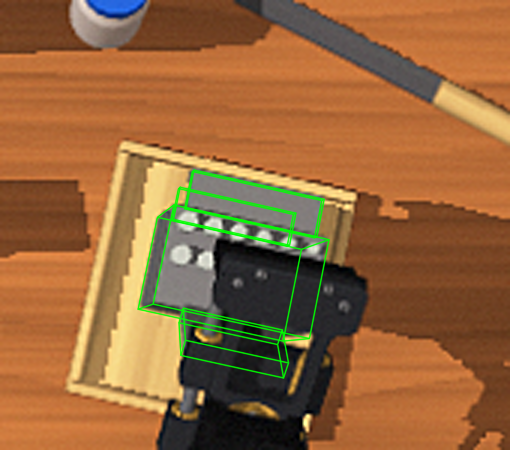

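```bash
python3 -m creep '[[3,-4,6,-0.006,-0.019,-0.001,5],[0,0,0,0,0,0,5]]'
python3 tgt.py 0.02 5 0
```

```text
time: 10.85
position: [0.4417, -0.1791, 0.3482]
tool_rot: [1.514, 0.672, -0.973]
ft_force: [0.1, -0.2, -4.3]
grip_width: 0.106
[ 0.44097041 -0.17871728  0.267     ] 0.4758095896148537
[ 0.44167293 -0.17914282  0.34819361] [ 0.1 -0.2 -4.3] [ 0.54 -0.19 -0.16  2.16 -0.18  0.66  0.28]
[14.0, -8.3, -0.1] [0.0, 0.0, -0.001]
[14.0, -8.3, -0.1] [0.0, 0.0, -0.001]
[14.0, -8.3, -0.1] [0.0, 0.0, -0.001]
[14.0, -8.3, -0.1] [0.0, 0.0, -0.001]
[14.0, -8.3, -0.1] [0.0, 0.0, -0.001]
```

```bash
python3 -m creep '[[13,-7.5,0,0,0,0,5],[14,-8.3,0,0,0,0,5],[14,-8.3,0,0,0,0,5],[14,-8.3,0,0,0,0,5],[0,0,0,0,0,0,5]]'
python3 tgt.py 0.02 1 0; python3 look.py 9 '{"scene":(130,110,170,180),"top":(290,140,170,150)}' 3
```

```text
time: 11.35
position: [0.4404, -0.1782, 0.2822]
tool_rot: [1.515, 0.677, -0.976]
ft_force: [0.2, 0.2, -3.6]
grip_width: 0.106
[ 0.44097041 -0.17871728  0.267     ] 0.4758095896148537
[ 0.44041942 -0.17820558  0.28216383] [ 0.2  0.2 -3.6] [ 0.53 -0.11 -0.16  2.23 -0.2   0.51  0.3 ]
[13.5, -7.0, 0.4] [0.002, -0.002, 0.002]
holder origin [ 0.5664 -0.2048  0.0429] rotv deg [-11.98   0.11   0.04] [ 0.20931151  0.19339716 -3.60888448] 11.35
```

View pics/scene9.png

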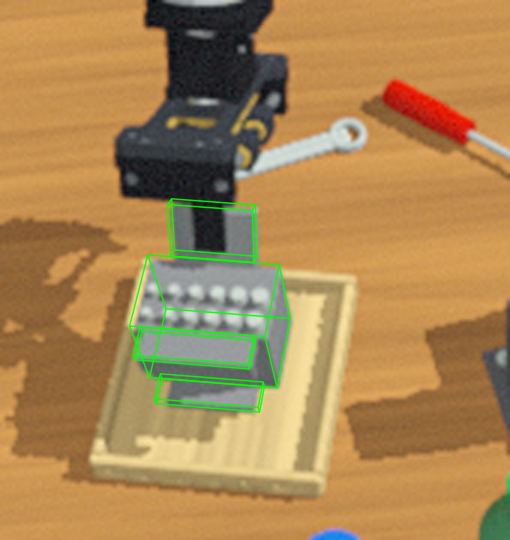

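View pics/top9.png

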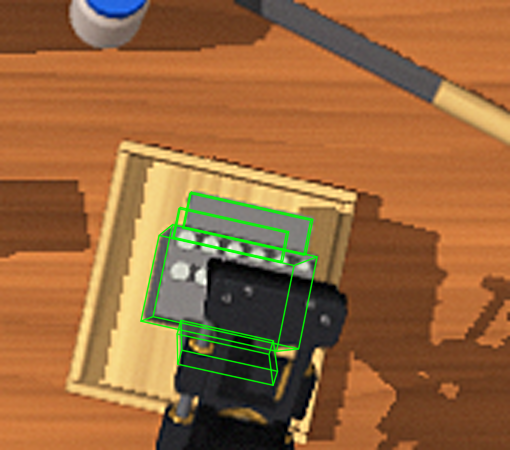

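```bash
python3 -m creep '[[8.7,-5,0,0,0,0,5],[8.7,-5,0,0,0,0,5],[5.2,-3,0,0,0,0,5],[0,0,0,0,0,0,5]]'
python3 tgt.py 0.0 1 0
```

```text
time: 11.85
position: [0.4409, -0.1785, 0.2571]
tool_rot: [1.515, 0.674, -0.974]
ft_force: [-0.7, 0.0, -3.7]
grip_width: 0.11
[ 0.44097041 -0.17871728  0.247     ] 0.4758095896148537
[ 0.44091006 -0.17849592  0.25714792] [-0.7  0.  -3.7] [ 0.53 -0.07 -0.16  2.26 -0.2   0.44  0.31]
[8.8, -5.0, 0.2] [0.001, -0.001, -0.001]
```

```bash
python3 -m creep '[[3.5,-2,0,0,0,0,5],[2.6,-1.5,0,0,0,0,5],[0,0,0,0,0,0,5]]'
python3 -m creep '[[0.9,-0.5,0,0,0,0,5],[0,0,0,0,0,0,5]]'
python3 -m creep '[[0.9,-0.5,0,0,0,0,5],[0,0,0,0,0,0,5]]'
```

```text
time: 12.15
position: [0.4414, -0.1787, 0.2512]
tool_rot: [1.515, 0.672, -0.973]
ft_force: [-1.0, 0.6, -3.4]
grip_width: 0.11
time: 12.35
position: [0.4417, -0.1788, 0.2507]
tool_rot: [1.515, 0.671, -0.972]
ft_force: [-0.5, -0.8, -4.2]
grip_width: 0.114
time: 12.55
position: [0.4416, -0.1788, 0.2495]
tool_rot: [1.515, 0.671, -0.972]
ft_force: [0.3, -0.2, -3.7]
grip_width: 0.107
```

```bash
python3 -m creep '[[0.9,-0.5,0,0,0,0,5],[0,0,0,0,0,0,5]]'
python3 -m creep '[[0.9,-0.5,0,0,0,0,5],[0,0,0,0,0,0,5]]'
python3 tgt.py 0 1 0
```

```text
time: 12.75
position: [0.4416, -0.1788, 0.2484]
tool_rot: [1.515, 0.671, -0.972]
ft_force: [-0.6, -0.1, -3.6]
grip_width: 0.111
time: 12.95
position: [0.4419, -0.1789, 0.2477]
tool_rot: [1.515, 0.67, -0.972]
ft_force: [0.1, 0.9, -3.3]
grip_width: 0.115
[ 0.44097041 -0.17871728  0.247     ] 0.4758095896148537
[ 0.44187871 -0.17886431  0.24774001] [ 0.1  0.9 -3.3] [ 0.52 -0.05 -0.16  2.27 -0.21  0.41  0.32]
[0.2, -1.2, 0.0] [0.002, -0.0, -0.005]
```

```bash
python3 -m creep '[[0.7,-0.4,0,0,0,0,5],[0,0,0,0,0,0,5]]'
python3 -m creep '[[0.7,-0.4,0,0,0,0,5],[0,0,0,0,0,0,5]]'
python3 -m creep '[[0.7,-0.4,0,0,0,0,5],[0,0,0,0,0,0,5]]'; python3 tgt.py 0 1 0
```

```text
time: 13.15
position: [0.4422, -0.179, 0.2476]
tool_rot: [1.515, 0.669, -0.971]
ft_force: [-2.1, 0.8, 3.7]
grip_width: 0.107
time: 13.35
position: [0.4425, -0.1791, 0.2475]
tool_rot: [1.515, 0.668, -0.97]
ft_force: [-5.1, 2.3, 8.5]
grip_width: 0.108
time: 13.55
position: [0.4428, -0.1792, 0.2474]
tool_rot: [1.515, 0.667, -0.969]
ft_force: [-6.0, 3.7, 12.6]
grip_width: 0.109
[ 0.44097041 -0.17871728  0.247     ] 0.4758095896148537
[ 0.44276124 -0.17917395  0.24740886] [-6.   3.7 12.6] [ 0.52 -0.05 -0.16  2.27 -0.21  0.41  0.32]
[-0.6, -1.8, -0.1] [0.002, 0.0, -0.008]
```

Contact with the floor, Fz +12 N. I'll ease off about 1.5 mm and then open.

```bash
python3 -m creep '[[-1.2,0.7,0,0,0,0,5],[0,0,0,0,0,0,5]]'; python3 look.py 10 '{"scene":(130,110,170,180),"top":(290,140,170,150)}' 3
```

```text
time: 13.75
position: [0.4424, -0.1791, 0.2475]
tool_rot: [1.515, 0.668, -0.97]
ft_force: [-2.4, 0.5, 5.0]
grip_width: 0.112
holder origin [ 0.5703 -0.2066  0.0094] rotv deg [-12.02  -0.39  -0.07] [-2.39584525  0.54375391  4.97206664] 13.75
```

View pics/scene10.png

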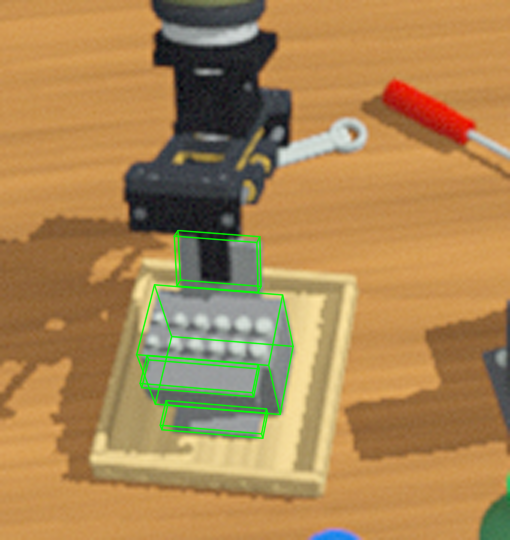

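View pics/top10.png

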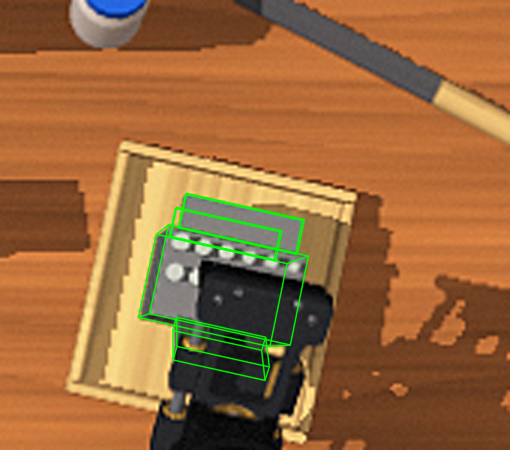

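The holder stands inside the tray walls. Its base is level within 0.4° and the forces are small. Releasing.

```bash
python3 -m creep '[[0,0,0,0,0,0,11],[0,0,0,0,0,0,14],[0,0,0,0,0,0,20],[0,0,0,0,0,0,27],[0,0,0,0,0,0,27]]' 10
python3 tgt.py 0 1 0
```

```text
time: 14.35
position: [0.4414, -0.1787, 0.246]
tool_rot: [1.515, 0.672, -0.973]
ft_force: [-0.9, -0.1, -0.4]
grip_width: 0.287
[ 0.44097041 -0.17871728  0.247     ] 0.4758095896148537
[ 0.44144411 -0.17872873  0.24604874] [-0.9 -0.1 -0.4] [ 0.52 -0.05 -0.16  2.27 -0.21  0.41  0.32]
[-1.1, 0.1, 0.1] [0.002, -0.0, -0.003]
```

```bash
python3 -m creep '[[-5,0,0,0,0,0,27],[-10,0,0,0,0,0,27],[-12,0,0,0,0,0,27],[-13,0,0,0,0,0,27],[-8,0,0,0,0,0,27]]'
python3 -m creep '[[-17,10,0,0,0,0,27],[-30,17,0,0,0,0,27],[-30,17,0,0,0,0,27],[-26,15,0,0,0,0,27],[0,0,0,0,0,0,27]]'
python3 - <<'E'
from h import *
from bench import get_image
for n,b in {"scene":(130,110,330,180),"top":(95,130,330,170)}.items():
    d=get_image(n); np.savez(f"pics/{n}11.npz",**d); crop(d,*b,2.4,f"pics/{n}11.png")
E
```

```text
time: 14.85
position: [0.4177, -0.1738, 0.2895]
tool_rot: [1.515, 0.669, -0.971]
ft_force: [0.3, -0.6, -0.1]
grip_width: 0.309
time: 15.35
position: [0.4182, -0.1739, 0.4126]
tool_rot: [1.515, 0.661, -0.965]
ft_force: [0.2, -0.4, 0.8]
grip_width: 0.31
```

View pics/scene11.png

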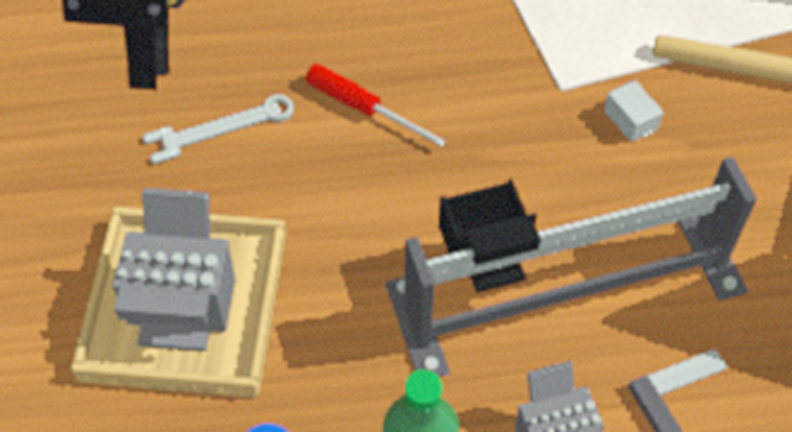

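View pics/top11.png

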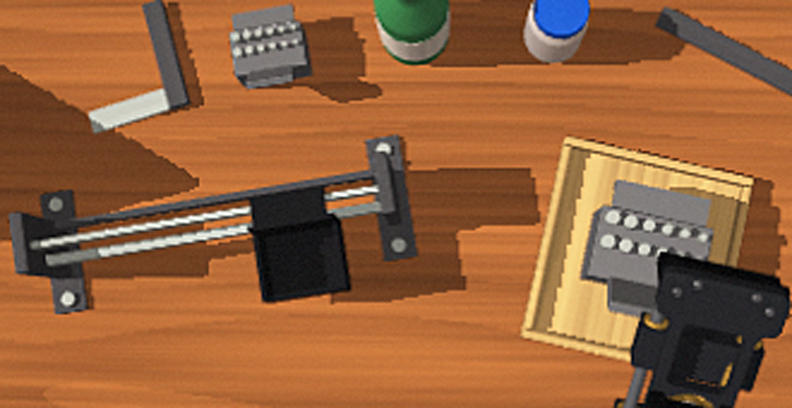

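The scene crop shows the holder standing flat in the tray around (175,270), with the gripper away above it. The bin (487,235) still hangs on the ledge. I'll do one numeric check before handing in.

```bash
python3 - <<'E'
from h import *
from bench import monitor
s0,s1=load("pics/scene0.npz"),load("pics/scene11.npz")
a=cv2.cvtColor(s0["img"],cv2.COLOR_RGB2GRAY).astype(np.float32);b=cv2.cvtColor(s1["img"],cv2.COLOR_RGB2GRAY).astype(np.float32)
w=np.s_[184:232,310:362]; print("bin shift px",cv2.phaseCorrelate(a[w],b[w],cv2.createHanningWindow((52,48),cv2.CV_32F)))
over(s1,[(HOLD,Z(-12),np.array([.5695,-.2066,.008]),(0,255,0))],160,170,90,110,5,"pics/o12.png")
st=monitor.get_state(); print(st["time"],np.round(st["ft_force"],1),np.abs(st["qd"]).max())
E
```

```text
bin shift px ((-0.014081277194090802, 0.07060820207065888), 0.9235197217376144)
15.45 [-0.8  0.4 -1.1] 0.04125994051924232
```

View pics/o12.png

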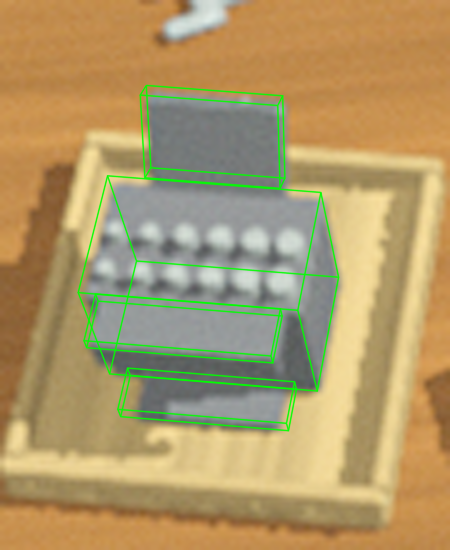

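The level model matches the picture except for the same small scene-camera offset as before (about 1–2 px). The bin shifted less than 0.1 px.

```bash
python3 -m creep '[[0,0,0,0,0,0,27],[0,0,0,0,0,0,27]]'; python3 - <<'E'
from bench import ctrl
print(ctrl.close_job())
E
```

```text
time: 15.65
position: [0.4168, -0.1734, 0.4052]
tool_rot: [1.515, 0.673, -0.974]
ft_force: [-0.1, 0.7, -0.6]
grip_width: 0.31
the job is handed in; nothing more can be done
None
```

The drill holder is off the rack and standing flat on the tray floor, released, and I handed the job in at 15.65 s of the 46 s allowed.

**How it went:** I pinched the grip plate and swung the holder's front up 34° about the ledge. Wrist forces stayed under 6 N. The lip slid about 7 mm rearward on the ledge, because the nib needs that room. By the planned geometry the heel was then about 5 mm clear of the lower bar. Only then did I lift it straight up, carry it over the bin and lower it to the tray. I eased off the floor contact to about 5 N, let go and backed away.

**Last checks:**
- **Holder:** it sits inside the tray walls, level within about 0.4° by the tool pose before I let go. The level model matched the scene picture after release.
- **Bin:** it still hangs in place, with an image shift under 0.1 px.
- **Robot:** it is clear of everything, and the wrist force is at noise level.

**What disagreed:**
- **Cameras:** the scene camera read 1–3 px off the top camera throughout, which is about the stated calibration error.
- **Reach:** the first pre-grasp pose was slightly out of reach, with joint 2 at its limit, and this cleared as the tool advanced.
- **Floor contact:** contact peaked at 12.6 N vertical (about 14 N in all), well under the limits.

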